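Set the splitting wedges finger-tight in order

ROBOT

A 7-joint arm with a two-finger parallel gripper is mounted at the origin on a cart in front of the work surface, level with it; the furniture and walls round the work are solid. World frame = base frame: x ahead of the robot, y to its left, z up, the work surface at z = 0. Lengths are in m, angles in degrees, forces in N, time in s.
With the tool pointing down it reaches from about 0.425 to 0.95 m from the base axis. Payload 4.7 kg.
Tool frame: the origin (TCP) lies midway between the tips of the shut fingers; the grasp point (between the pads) lies 19 mm behind it; x points along the fingers, y is the direction in which the jaws open and shut, and the axes are right-handed (so a half turn about x gives the same grasp; the last joint's range is limited). The gripper opens to 87 mm and grips with 3 to 60 N. Pads are 19 mm wide; open, the fingers measure 117 mm over their backs; the gripper's body (75 mm by 190 mm) begins 51 mm behind the grasp point.
Start: joints at [-78.547, 26.849, -2.785, 87.806, 1.381, 65.374, -4.715], TCP at [0.153, 0.657, 0.223] pointing down, gripper open.
Joint ranges: [-148.3, 148.3], [-19.14, 114.17], [-79.39, 73.82], [5.75, 140.21], [-59.74, 239.74], [12.07, 113.84], [-152.46, 152.46]. Speed limits (degrees/s): [147.25, 147.25, 180, 180, 180, 180, 180].

INTERFACE

Orientations are given as [roll, pitch, yaw] about the fixed x, y, z axes, in that order (R = Rz(yaw) Ry(pitch) Rx(roll)).
In Python, from rig import r gives the robot as it stands.
- The arm moves only by the shell command python3 -m jog 'ROWS'. ROWS is JSON, a list of rows, each a list of 7 numbers: the shift along the tool's x, y, z normalised to -1 to 1, where 1 is 0.25 m, then the turn, a rotation vector about the tool's x, y, z normalised to -1 to 1, where 1 is 2 pi rad, then the opening, from -1 (shut) to 1 (fully open), so that 0 is half open. A call has exactly 5 rows; each row shifts and turns the pose as measured when the row begins, along the tool's axes as they then stand; what a row does not reach is not made up. A row lasts 1/8 s, in which the tool goes at most 62.5 mm and 10.7 degrees, less where a joint would pass 70% of its speed; a pose out of reach is approached as far as the arm can. A call with a number of a shift or a turn outside -1 to 1 is refused whole. A call with a gripper value outside its range is refused whole. The fingers move at their own pace and stop on an object; the grip force is fixed at half the most. Time passes only in rows, so rows that do not move let the fingers close, or fill a call up. It gives the time, the measured TCP pose, the force and the opening at its end, in the units of the state.
- r.observe(): the state, without advancing time (a new reading comes with each control period).
- r.camera(name): name is "scene" or "top" or "wrist"; returns the picture (384x512x3 uint8, red, green, blue); there is no depth.
- r.calibration(name): a dict with "K" (3x3 intrinsics, pixels), "extrinsics" (4x4, takes a point from camera to world coordinates); the wrist camera has in their place "mount" (4x4, takes a point from camera to tool coordinates, whose origin is the TCP and whose axes are the tool frame's). Camera axes: x right, y up, looking along -z (the intrinsics and any distortion apply to the point x, -y, -z); pixel columns grow to the right and rows downward; lengths in m; the calibration is good to about 2 mm. A picture is of the moment at which its call begins: read the wrist's pose just before it. calibration takes no time and is no camera call.
- r.finish_job(): hands the job in, once; it reports no verdict.
The state is a dict: "time": time; "qpos": joint angles; "joint_vel": joint speeds; "effort": joint torques, N m; "ee_pos": TCP position; "orientation": TCP orientation; "ft_force": force on the tool from outside, world axes, zero at the start; "wrist_torque": the same for the moment, N m; "grip_width": opening from 0.0 (shut) to 1.0 (fully open).
Only numpy, scipy, OpenCV 4.12 (cv2) and the standard library are available. Lean on these libraries where they do the work, as an engineer would, in place of code of your own. Each camera call takes 0.05 s, during which the arm holds its last target.

TASK

Get the sandstone block ready for splitting: with your fingertips press the three painted wedges fully home into their feathers, first the yellow one, then the blue, then the white, each in a gentle push from above. Start a wedge only when the one before it is home, do not pull any wedge up, do not use the hammer, and leave the rule and the other things lying where they are.

Things in the scene. Friction and masses are not known exactly. Their poses are not given: they have to be found in the camera images.
- stone_block: red-brown sandstone block, 120 (x) x 240 (y) x 70 mm, lying firmly on two timber bearers 20 mm high; it does not move. Origin on the bench under its centre; its top face is 90 mm above that; y runs along its length, on which a dark split line is drawn with the three wedges 70 mm apart on it.
- yellow_set: the drilled hole and pair of dark steel feathers (two small ears 6 mm high, 31 mm across both in x and 15 mm in y) that hold the yellow wedge, fixed to the block. Origin on the block's top face at the centre of the hole, z up. Which of the three holes has which colour varies.
- yellow_head (a point): centre of the flat top of the yellow wedge's round head (painted yellow, 23 mm across, 9 mm high with its steel collar); moves with the wedge. With the wedge fully home it is 15 mm above the block's top face.
- yellow_wedge (a joint): depth of the yellow wedge in m, growing as it is pressed straight down: at 0 its head stands 14 mm clear of the feathers, at 0.014 the head rests on them (a hard stop). It starts between 0 and 0.005, slides under about 4 N and stays where it is left; negative = pulled up.
- blue_set: the drilled hole and pair of dark steel feathers (two small ears 6 mm high, 31 mm across both in x and 15 mm in y) that hold the blue wedge, fixed to the block. Origin on the block's top face at the centre of the hole, z up. Which of the three holes has which colour varies.
- blue_head (a point): centre of the flat top of the blue wedge's round head (painted blue, 23 mm across, 9 mm high with its steel collar); moves with the wedge. With the wedge fully home it is 15 mm above the block's top face.
- blue_wedge (a joint): depth of the blue wedge in m, growing as it is pressed straight down: at 0 its head stands 14 mm clear of the feathers, at 0.014 the head rests on them (a hard stop). It starts between 0 and 0.005, slides under about 4 N and stays where it is left; negative = pulled up.
- white_set: the drilled hole and pair of dark steel feathers (two small ears 6 mm high, 31 mm across both in x and 15 mm in y) that hold the white wedge, fixed to the block. Origin on the block's top face at the centre of the hole, z up. Which of the three holes has which colour varies.
- white_head (a point): centre of the flat top of the white wedge's round head (painted white, 23 mm across, 9 mm high with its steel collar); moves with the wedge. With the wedge fully home it is 15 mm above the block's top face.
- white_wedge (a joint): depth of the white wedge in m, growing as it is pressed straight down: at 0 its head stands 14 mm clear of the feathers, at 0.014 the head rests on them (a hard stop). It starts between 0 and 0.005, slides under about 4 N and stays where it is left; negative = pulled up.
- folding_rule: yellow folding rule, 17x163x14 mm, lying loose on the block's top face along its front edge, its centre line 44 mm in front of the row of wedges; a bystander. Origin at the centre of its underside, long side along y.
- steel_wedge: bare grey steel wedge 22x70x16 mm lying loose on the bench behind the block; a bystander. Origin at the centre of its underside, long side along y.
- dummy_hammer: small stonecutter's hammer with wooden handle, 46x203x46 mm, lying on the bench on the robot's right of the block; not to be used; a bystander. Origin at the centre of its underside, long side along y.
- wood_hand_clamp: small wooden hand clamp, 26x109x46 mm, on the bench; a bystander. Origin at the centre of its underside, long side along y.
- offcut_3: broken piece of red sandstone, 55x54x25 mm, on the bench; a bystander. Origin at the centre of its underside, long side along y.
- air_hose_bend (a point): a point on the black air hose that hangs slanting on the robot's right at y = -0.40: from here, 0.34 m high, it rises towards the robot to 0.20 m ahead of the base at 0.75 m height. The bench lamp's big head stands on the bench beside it. Both are fixed: swing the arm past them folded in, on the robot's side.

How it is judged (in metres and radians):
On the way, in this order (a step that is already met when the one before it is completed fails the run):
1. the yellow wedge is pressed home (value of joint yellow_wedge above 0.011 m), for 0.1 s.
2. the blue wedge is pressed home (value of joint blue_wedge above 0.011 m), for 0.1 s.
3. the white wedge is pressed home (value of joint white_wedge above 0.011 m), for 0.1 s.
At the end, for the whole second after the job is handed in: all three wedges are home (heads within 3 mm of the feathers), and every bystander is within 10 mm of where it lay (value of joint each of yellow_wedge, blue_wedge, white_wedge above 0.011 m and distance of each of folding_rule, steel_wedge, dummy_hammer, wood_hand_clamp, offcut_3 from where it was at the start of the episode below 0.01 m); the robot touches nothing.
It fails at once if the blue wedge is pressed in (deeper than 8 mm) before the yellow wedge is home (value of joint blue_wedge above 0.008 m and not (value of joint yellow_wedge above 0.011 m)).
It fails at once if the white wedge is pressed in (deeper than 8 mm) before the blue wedge is home (value of joint white_wedge above 0.008 m and not (value of joint blue_wedge above 0.011 m)).
It fails at once if a wedge is pulled up (more than 3 mm above the highest start) (value of joint any of yellow_wedge, blue_wedge, white_wedge below -0.003 m).
It fails at once if a wedge or its feathers are struck or pressed hard (over 30 N) (contact force between anything else and yellow_set above 30 N or contact force between anything else and blue_set above 30 N or contact force between anything else and white_set above 30 N).
It fails at once if a bystander is moved or lifted by more than 10 mm (distance of any of folding_rule, steel_wedge, dummy_hammer, wood_hand_clamp, offcut_3 from where it was at the start of the episode above 0.01 m).
It also fails if it takes over 51 s, if anything falls off the work surface, if the arm or the gripper's body presses on something with over 40 N, if the wrist force passes 120 N, or if a joint passes its speed limit or range.

## Working session

There is one attempt and no reset: what is moved stays moved. The work goes in short steps, Python scripts to look and compute and a shell command to move; the robot and the scene stay as the last step left them, time stands still between calls to the robot, and variables do not carry over. Pictures are saved under pics/ and viewed, and the job is handed in when it is done.

```bash
ls; mkdir -p pics; python3 - <<'E'
from rig import r
import cv2, numpy as np
print(r.observe())
for n in ("scene","top","wrist"):
    c=r.calibration(n); print(n,{k:np.round(v,4).tolist() if hasattr(v,'__len__') else v for k,v in c.items()})
for n in ("scene","top"):
    cv2.imwrite(f"pics/{n}0.png",r.camera(n)[:,:,::-1])
E
```

```text
pics
{'time': 0.0, 'qpos': array([-78.54765201,  26.89581191,  -2.78570907,  87.87324897,
         1.38206858,  65.37380627,  -4.71631044]), 'joint_vel': array([ 0.02448946, -0.02305826, -0.08727266, -0.17549256,  0.05007508,
        0.11185624,  0.09115979]), 'effort': array([-6.79206732e-04, -5.07946301e+01, -8.11531045e-02, -2.36163551e+01,
       -6.15046872e-02,  3.76777165e-02,  1.65957767e-04]), 'ee_pos': array([0.15293066, 0.65684133, 0.22152059]), 'orientation': array([ -87.66127568,   89.89074266, -100.76675945]), 'ft_force': array([0.30117746, 0.24691199, 0.54918512]), 'wrist_torque': array([-0.016541  , -0.00249789,  0.022454  ]), 'grip_width': 0.9936514242530193}
scene {'K': [[383.5772, 0.0, 248.8327], [0.0, 383.5772, 191.0095], [0.0, 0.0, 1.0]], 'extrinsics': [[-0.802, -0.4527, 0.3896, 0.9825], [0.5972, -0.6021, 0.5299, 0.7478], [-0.0054, 0.6577, 0.7533, 1.1545], [0.0, 0.0, 0.0, 1.0]]}
top {'K': [[409.3843, 0.0, 258.1347], [0.0, 409.3843, 191.1839], [0.0, 0.0, 1.0]], 'extrinsics': [[0.0043, 0.9511, -0.3088, -0.0273], [-1.0, 0.0018, -0.0084, 0.0267], [-0.0074, 0.3088, 0.9511, 1.7914], [0.0, 0.0, 0.0, 1.0]]}
wrist {'K': [[343.5344, 0.0, 253.9857], [0.0, 343.5344, 196.4271], [0.0, 0.0, 1.0]], 'mount': [[-0.0003, 0.2706, -0.9627, -0.1624], [1.0, -0.0003, -0.0004, 0.0007], [-0.0003, -0.9627, -0.2706, -0.0741], [0.0, 0.0, 0.0, 1.0]]}
```

View pics/scene0.png

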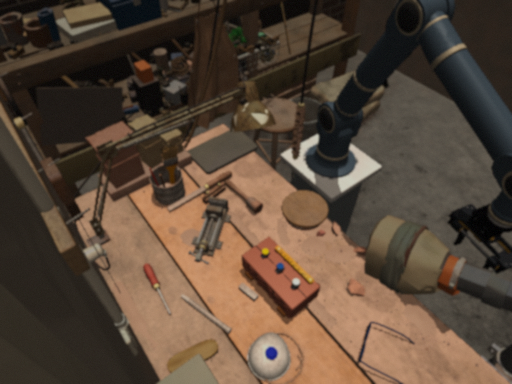

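View pics/top0.png

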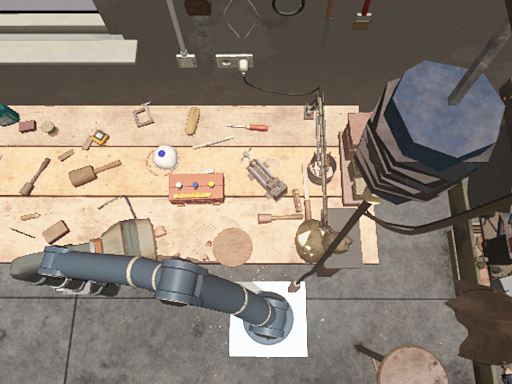

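```bash
cat > h.py <<'E'
import numpy as np, cv2
from rig import r
def ray(n,uv):
    c=r.calibration(n);K=np.array(c['K']);T=np.array(c['extrinsics'])
    p=np.linalg.inv(K)@[uv[0],uv[1],1]; d=T[:3,:3]@[p[0],-p[1],-p[2]]
    return T[:3,3],d
def plane(n,uv,z):
    o,d=ray(n,uv); return o+d*(z-o[2])/d[2]
def tri(uv1,uv2,n1='scene',n2='top'):
    A=np.zeros((3,3));b=np.zeros(3);R=[]
    for n,uv in((n1,uv1),(n2,uv2)):
        o,d=ray(n,uv);d=d/np.linalg.norm(d);P=np.eye(3)-np.outer(d,d);A+=P;b+=P@o;R.append((o,P))
    x=np.linalg.solve(A,b);return x,[np.linalg.norm(P@(x-o)) for o,P in R]
E
python3 - <<'E'
import cv2
a=cv2.imread('pics/scene0.png')[220:320,220:340];b=cv2.imread('pics/top0.png')[140:230,140:300]
cv2.imwrite('pics/s0z.png',cv2.resize(a,None,fx=6,fy=6,interpolation=cv2.INTER_CUBIC)[:600])
cv2.imwrite('pics/t0z.png',cv2.resize(b,None,fx=5,fy=5,interpolation=cv2.INTER_CUBIC))
from h import *
for n in((85,240),(130,215),(155,220),(155,260),(85,285)): print(n,plane('top',n,0),plane('top',n,.2))
print(tri((382,255),(100,245)),tri((425,222),(125,222)))
E
```

```text
(85, 240) [0.32485783 0.81084103 0.        ] [0.28554015 0.72329373 0.2       ]
(130, 215) [0.43993259 0.62199969 0.        ] [0.3877673  0.55553572 0.2       ]
(155, 220) [0.4169508  0.50670541 0.        ] [0.36735132 0.45311357 0.2       ]
(155, 260) [0.23727311 0.49192381 0.        ] [0.20773389 0.43998227 0.2       ]
(85, 285) [0.12927993 0.78436359 0.        ] [0.1117977  0.69977238 0.2       ]
(array([0.30176052, 0.57335976, 0.24650746]), [np.float64(0.08059748520637347), np.float64(0.0805974852063736)]) (array([0.30593954, 0.53147817, 0.38026188]), [np.float64(0.022151927942080138), np.float64(0.02215192794208027)])
```

View pics/s0z.png

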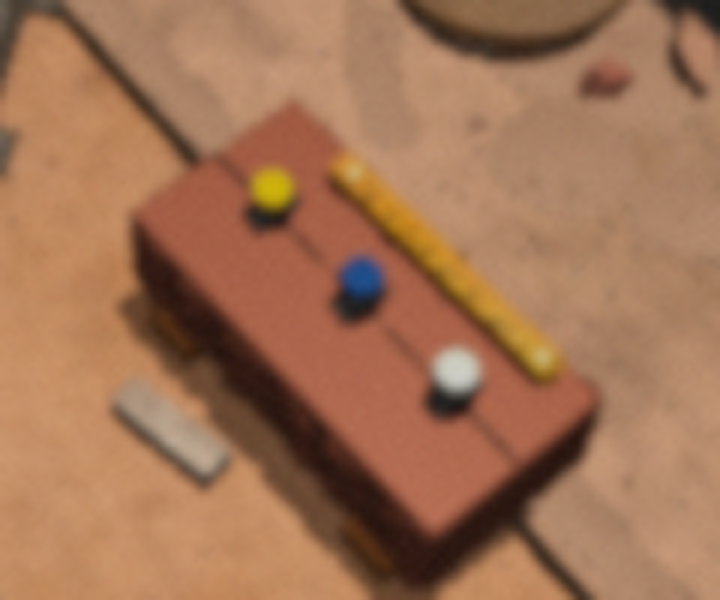

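View pics/t0z.png

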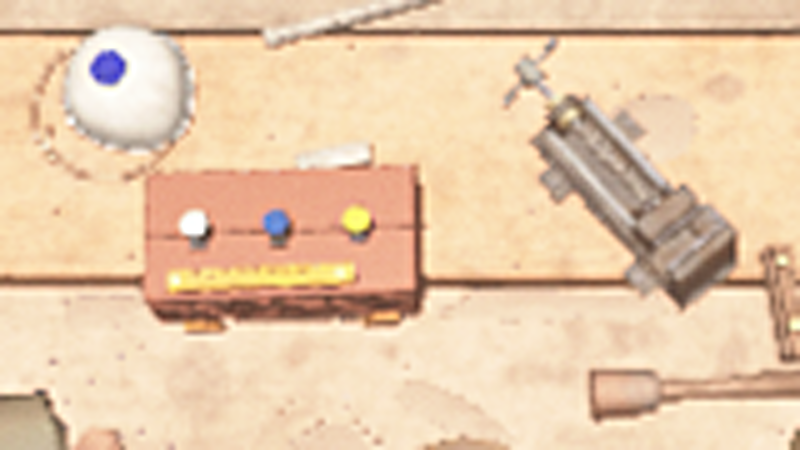

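```bash
python3 - <<'E'
import cv2
a=cv2.imread('pics/scene0.png')[170:384,330:512];b=cv2.imread('pics/top0.png')[190:310,0:210]
cv2.imwrite('pics/s0h.png',cv2.resize(a,None,fx=2.8,fy=2.8,interpolation=cv2.INTER_CUBIC)[:600])
cv2.imwrite('pics/t0h.png',cv2.resize(b,None,fx=3.8,fy=3.8,interpolation=cv2.INTER_CUBIC))
from h import *
# heads
for n in('scene','top'):
    im=cv2.imread(f'pics/{n}0.png');x0,x1,y0,y1=(240,320,235,310) if n=='scene' else (165,225,172,195)
    hsv=cv2.cvtColor(im,cv2.COLOR_BGR2HSV)
    sub=hsv[y0:y1,x0:x1]
    for nm,lo,hi in(('yellow',(22,120,90),(35,255,255)),('blue',(100,120,60),(125,255,255)),('white',(0,0,150),(180,70,255))):
        m=cv2.inRange(sub,lo,hi);k,l,s,c=cv2.connectedComponentsWithStats(m)
        for i in range(1,k):
            if s[i,4]>8:
                uv=c[i]+[x0,y0]; print(n,nm,s[i],uv.round(1),plane(n,uv,.115).round(4))
E
```

```text
scene yellow [22 14  7  6 34] [265.  251.4] [0.5556 0.2507 0.115 ]
scene blue [38 29  5  6 26] [280.  266.5] [0.5522 0.3206 0.115 ]
scene white [52 43  8  7 42] [295.7 281.1] [0.5463 0.3866 0.115 ]
scene white [ 1 51 16 13 73] [248.8 291.9] [0.679  0.3309 0.115 ]
top yellow [44  9  5  6 24] [210.9 183.5] [0.5517 0.2464 0.115 ]
top blue [28 11  4  3 11] [194.4 183.9] [0.5497 0.3181 0.115 ]
top white [21  0 28  2 39] [199.6 172.3] [0.6035 0.298  0.115 ]
top white [ 0  4  3 13 31] [166.  181.7] [0.5597 0.4421 0.115 ]
top white [11 10  6  6 26] [178.2 184.2] [0.5482 0.3883 0.115 ]
```

View pics/s0h.png

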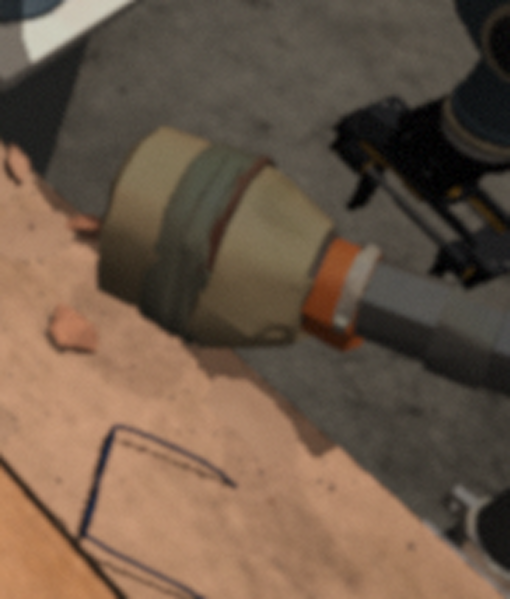

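View pics/t0h.png

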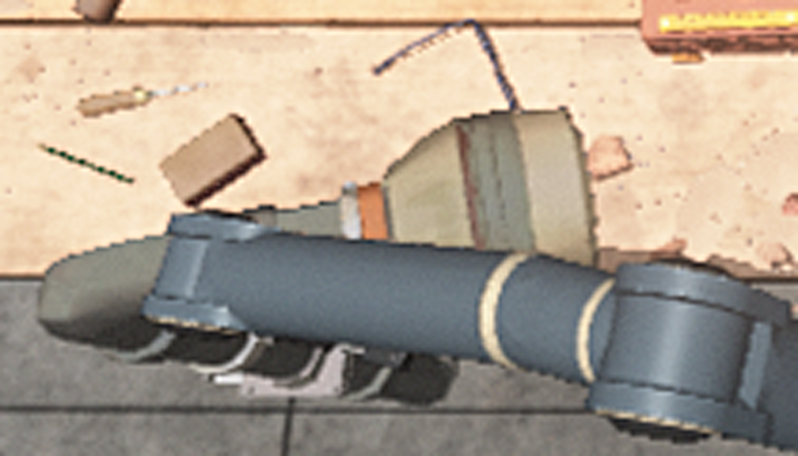

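```bash
python3 - <<'E'
from h import *
print(tri((376,245),(154,244)))
print(tri((387,216),(152,240)))
print(tri((366,274),(150,219)))
# hood top silhouettes: candidates along ray of scene (425,228) and (387,216)
for uv in((387,216),(428,230),(366,274),(366,250)):
  o,d=ray('scene',uv)
  for z in(.1,.2,.3,.4,.5):
    p=o+d*(z-o[2])/d[2]; print(uv,p.round(3))
for uv in((150,219),(157,258),(120,221),(103,235)):
  for z in(.1,.2,.3,.4): print(uv,plane('top',uv,z).round(3))
E
```

```text
(array([0.28102949, 0.4585169 , 0.15276671]), [np.float64(0.0035478198229663698), np.float64(0.0035478198229663724)])
(array([0.26968703, 0.44117261, 0.27508011]), [np.float64(0.0036741816339154166), np.float64(0.0036741816339155332)])
(array([0.38193775, 0.49642993, 0.14268257]), [np.float64(0.007768668035380268), np.float64(0.007768668035380376)])
(387, 216) [0.125 0.384 0.1  ]
(387, 216) [0.206 0.418 0.2  ]
(387, 216) [0.288 0.453 0.3  ]
(387, 216) [0.369 0.487 0.4  ]
(387, 216) [0.45  0.522 0.5  ]
(428, 230) [0.062 0.505 0.1  ]
(428, 230) [0.149 0.528 0.2  ]
(428, 230) [0.237 0.551 0.3  ]
(428, 230) [0.324 0.574 0.4  ]
(428, 230) [0.411 0.597 0.5  ]
(366, 274) [0.352 0.492 0.1  ]
(366, 274) [0.412 0.517 0.2  ]
(366, 274) [0.471 0.541 0.3  ]
(366, 274) [0.531 0.565 0.4  ]
(366, 274) [0.591 0.589 0.5  ]
(366, 250) [0.287 0.434 0.1  ]
(366, 250) [0.353 0.464 0.2  ]
(366, 250) [0.419 0.493 0.3  ]
(366, 250) [0.485 0.523 0.4  ]
(366, 250) [0.551 0.553 0.5  ]
(150, 219) [0.396 0.502 0.1  ]
(150, 219) [0.371 0.474 0.2  ]
(150, 219) [0.346 0.445 0.3  ]
(150, 219) [0.321 0.417 0.4  ]
(157, 258) [0.231 0.458 0.1  ]
(157, 258) [0.216 0.433 0.2  ]
(157, 258) [0.2   0.407 0.3  ]
(157, 258) [0.185 0.382 0.4  ]
(120, 221) [0.387 0.629 0.1  ]
(120, 221) [0.363 0.593 0.2  ]
(120, 221) [0.338 0.558 0.3  ]
(120, 221) [0.314 0.522 0.4  ]
(103, 235) [0.327 0.694 0.1  ]
(103, 235) [0.306 0.654 0.2  ]
(103, 235) [0.285 0.615 0.3  ]
(103, 235) [0.264 0.576 0.4  ]
```

```bash
cat >> h.py <<'E'
from scipy.spatial.transform import Rotation as Rn
def pose():
    s=r.observe(); return s,np.array(s['ee_pos']),Rn.from_euler('xyz',s['orientation'],degrees=True).as_matrix()
def plan(t, jaw=None, n=1):
    s,p,R=pose(); d=R.T@(np.array(t)-p)
    print('p',p.round(4),'F',s['ft_force'].round(2),'g',round(s['grip_width'],3),'t',round(s['time'],2))
    print('R',R.round(3).tolist()); print('shift norm',(d/.25).round(4),'dist',np.linalg.norm(d).round(4))
    if jaw is not None:
        x=np.array([0,0,-1.]);y=np.array(jaw,float);y/=np.linalg.norm(y)
        D=np.c_[x,y,np.cross(x,y)]; w=Rn.from_matrix(R.T@D).as_rotvec(); print('turn norm',(w/2/np.pi).round(4),'deg',np.degrees(w).round(1))
E
python3 - <<'E'
from h import *
plan([.153,.657,.45],[1,0,0]);plan([.153,.657,.45],[0,1,0])
E
```

```text
p [0.153  0.6569 0.2216] F [-0.27 -0.56 -0.1 ] g 0.999 t 0.1
R [[-0.0, 0.227, 0.974], [-0.002, 0.974, -0.227], [-1.0, -0.002, 0.0]]
shift norm [-0.9137 -0.0011  0.    ] dist 0.2284
turn norm [2.136e-01 2.000e-04 2.000e-04] deg [76.9  0.1  0.1]
p [0.153  0.6569 0.2216] F [-0.27 -0.56 -0.1 ] g 0.999 t 0.1
R [[-0.0, 0.227, 0.974], [-0.002, 0.974, -0.227], [-1.0, -0.002, 0.0]]
shift norm [-0.9137 -0.0011  0.    ] dist 0.2284
turn norm [-0.0364 -0.      0.0003] deg [-13.1  -0.    0.1]
```

```bash
python3 -m jog '[[-0.2,0,0,0,0,0,-1],[-0.25,0,0,0,0,0,-1],[-0.25,0,0,0,0,0,-1],[-0.2,0,0,0,0,0,-1],[0,0,0,0,0,0,-1]]'; python3 - <<'E'
from h import *
plan([.46,.46,.43],[0,1,0]);plan([.46,.46,.43],[1,0,0])
cv2.imwrite('pics/s1.png',r.camera('scene')[:,:,::-1])
E
```

```text
time: 0.72
ee_pos: [0.1529, 0.6564, 0.4491]
orientation: [-87.0, 89.4, -100.1]
ft_force: [0.3, 0.0, 0.1]
grip_width: 0.521
p [0.1529 0.6564 0.4491] F [0.29 0.01 0.1 ] g 0.521 t 0.72
R [[-0.002, 0.227, 0.974], [-0.01, 0.974, -0.227], [-1.0, -0.01, 0.001]]
shift norm [ 0.082  -0.4859  1.3743] dist 0.365
turn norm [-0.0364 -0.0001  0.0016] deg [-13.1  -0.    0.6]
p [0.1529 0.6564 0.4491] F [0.29 0.01 0.1 ] g 0.521 t 0.72
R [[-0.002, 0.227, 0.974], [-0.01, 0.974, -0.227], [-1.0, -0.01, 0.001]]
shift norm [ 0.082  -0.4859  1.3743] dist 0.365
turn norm [0.2136 0.0011 0.0013] deg [76.9  0.4  0.5]
```

View pics/s1.png

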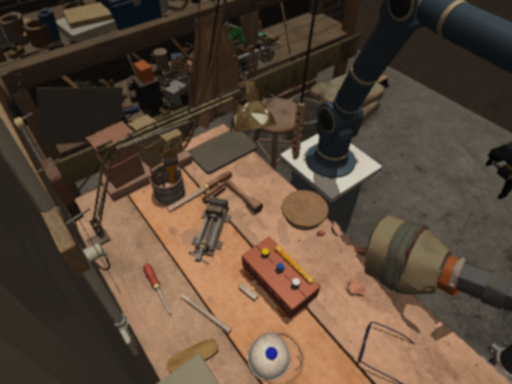

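```bash
python3 -m jog '[[0,-0.08,0.23,0,0,0,-1],[0,-0.08,0.23,0,0,0,-1],[0,-0.08,0.23,0,0,0,-1],[0,-0.08,0.23,0,0,0,-1],[0,-0.08,0.23,0,0,0,-1]]'; python3 - <<'E'
from h import *
plan([.553,.2485,.25],[0,1,0])
E
```

```text
time: 1.4
ee_pos: [0.4098, 0.4913, 0.4343]
orientation: [-101.3, 88.0, -113.6]
ft_force: [0.3, 0.4, -0.1]
grip_width: 0.013
p [0.4098 0.4913 0.4343] F [ 0.26  0.43 -0.13] g 0.013 t 1.4
R [[-0.014, 0.212, 0.977], [-0.032, 0.977, -0.213], [-0.999, -0.034, -0.007]]
shift norm [ 0.7601 -0.8015  0.7714] dist 0.3368
turn norm [-0.0341 -0.0017  0.0053] deg [-12.3  -0.6   1.9]
```

```bash
python3 -m jog '[[0.06,-0.18,0.16,-0.01,0,0.002,-1],[0.1,-0.16,0.15,-0.01,0,0.002,-1],[0.13,-0.16,0.14,-0.01,0,0.002,-1],[0.14,-0.16,0.13,-0.005,0,0,-1],[0.14,-0.1,0.1,0,0,0,-1]]'; python3 - <<'E'
from h import *
plan([.553,.2485,.25],[0,1,0])
E
```

```text
time: 2.02
ee_pos: [0.5559, 0.2784, 0.2839]
orientation: [-169.9, 88.9, -169.5]
ft_force: [-0.8, 1.0, 0.4]
grip_width: 0.006
p [0.5559 0.2784 0.2839] F [-0.75  1.01  0.43] g 0.006 t 2.02
R [[-0.018, -0.006, 1.0], [-0.003, 1.0, 0.006], [-1.0, -0.003, -0.018]]
shift norm [ 0.1363 -0.1192 -0.0101] dist 0.0453
turn norm [ 0.001  -0.0029  0.0005] deg [ 0.4 -1.   0.2]
```

```bash
python3 -m jog '[[0.07,-0.06,-0.005,0,-0.003,0,-1],[0.06,-0.06,-0.005,0,0,0,-1],[0,0,0,0,0,0,-1],[0,0,0,0,0,0,-1],[0,0,0,0,0,0,-1]]'; cat >> h.py <<'E'
def wray(uv,p,R):
    c=r.calibration('wrist');K=np.array(c['K']);M=np.array(c['mount'])
    q=np.linalg.inv(K)@[uv[0],uv[1],1]; d=R@M[:3,:3]@[q[0],-q[1],-q[2]]
    return p+R@M[:3,3],d
def wplane(uv,z,p,R):
    o,d=wray(uv,p,R); return o+d*(z-o[2])/d[2]
E
python3 - <<'E'
from h import *
plan([.553,.2485,.25],[0,1,0])
s,p,R=pose(); im=r.camera('wrist')[:,:,::-1]; cv2.imwrite('pics/w1.png',im); np.savez('w1.npz',p=p,R=R)
E
```

```text
time: 2.65
ee_pos: [0.5494, 0.2415, 0.2398]
orientation: [-138.3, 88.8, -138.3]
ft_force: [0.5, 0.6, -0.0]
grip_width: 0.007
p [0.5494 0.2415 0.2398] F [ 0.53  0.63 -0.03] g 0.007 t 2.65
R [[-0.015, -0.0, 1.0], [-0.014, 1.0, -0.0], [-1.0, -0.014, -0.015]]
shift norm [-0.0415  0.0275  0.0136] dist 0.0129
turn norm [ 0.     -0.0025  0.0022] deg [ 0.  -0.9  0.8]
```

View pics/w1.png

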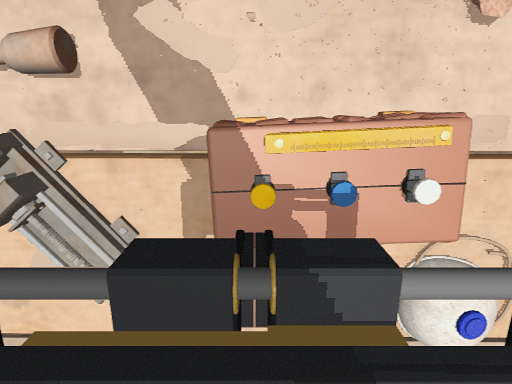

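```bash
cat >> h.py <<'E'
RNG={'yellow':((20,150,90),(35,255,255)),'blue':((100,120,60),(125,255,255)),'white':((0,0,165),(180,60,255))}
def heads(im,p,R,roi,zs={},prt=True):
    x0,x1,y0,y1=roi; hsv=cv2.cvtColor(im,cv2.COLOR_BGR2HSV)[y0:y1,x0:x1]; o={}
    for nm,(lo,hi) in RNG.items():
        m=cv2.inRange(hsv,lo,hi);k,l,s,c=cv2.connectedComponentsWithStats(m)
        for i in range(1,k):
            if s[i,4]>60:
                uv=c[i]+[x0,y0]; o[nm]=uv
                print(nm,s[i],uv.round(1),[wplane(uv,z,p,R).round(4).tolist() for z in(.105,.115,.119)])
    return o
E
python3 - <<'E'
from h import *
d=np.load('w1.npz');p,R=d['p'],d['R'];im=cv2.imread('pics/w1.png')
heads(im,p,R,(210,465,160,235))
print(wray((255,200),p,R)[0])
im[:]=im
cv2.imwrite('pics/w1z.png',cv2.resize(im[160:260,220:470],None,fx=3,fy=3))
# split line ends on block top z=.09: left (211,192) right (463,185)
for uv in((211,192),(463,185)): print(wplane(uv,.09,p,R).round(4))
E
```

```text
yellow [ 41  23  25  26 510] [262.8 195.6] [[0.5561, 0.2483, 0.105], [0.5535, 0.2482, 0.115], [0.5524, 0.2481, 0.119]]
blue [120  21  27  26 521] [343.3 193.5] [[0.5538, 0.3202, 0.105], [0.5513, 0.3177, 0.115], [0.5503, 0.3167, 0.119]]
white [204  19  28  26 533] [427.5 191.6] [[0.5518, 0.3947, 0.105], [0.5494, 0.3896, 0.115], [0.5484, 0.3876, 0.119]]
[0.47797756 0.24444134 0.40331471]
[0.5567 0.1997 0.09  ]
[0.5491 0.4341 0.09  ]
```

View pics/w1z.png

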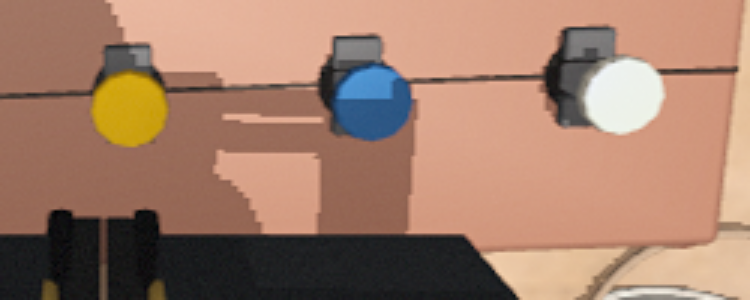

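```bash
python3 -m jog '[[0.1,0.026,0.014,0,-0.0025,0.002,-1],[0.12,0,0,0,0,0,-1],[0.1,0,0,0,0,0,-1],[0.02,0,0,0,0,0,-1],[0,0,0,0,0,0,-1]]';  python3 - <<'E'
from h import *
plan([.553,.248,.122],[0,1,0])
E
```

```text
time: 3.32
ee_pos: [0.5551, 0.2533, 0.157]
orientation: [30.6, 89.4, 30.9]
ft_force: [0.1, 0.4, -0.1]
grip_width: 0.004
p [0.5551 0.2533 0.157 ] F [ 0.14  0.45 -0.12] g 0.004 t 3.33
R [[0.009, -0.005, 1.0], [0.005, 1.0, 0.005], [-1.0, 0.005, 0.009]]
shift norm [ 0.1397 -0.0218 -0.0096] dist 0.0354
turn norm [ 0.0008  0.0014 -0.0008] deg [ 0.3  0.5 -0.3]
```

```bash
python3 -m jog '[[0.06,-0.015,-0.007,0,0.001,0,-1],[0.04,0,0,0,0,0,-1],[0.01,0,0,0,0,0,-1],[0,0,0,0,0,0,-1],[0,0,0,0,0,0,-1]]';  python3 - <<'E'
from h import *
plan([.553,.248,.122],[0,1,0])
s,p,R=pose(); im=r.camera('wrist')[:,:,::-1]; cv2.imwrite('pics/w2.png',im); np.savez('w2.npz',p=p,R=R)
E
```

```text
time: 3.95
ee_pos: [0.5549, 0.2501, 0.13]
orientation: [50.7, 89.5, 51.0]
ft_force: [0.8, 0.3, -0.6]
grip_width: 0.005
p [0.5549 0.2501 0.13  ] F [ 0.79  0.29 -0.61] g 0.005 t 3.95
R [[0.006, -0.005, 1.0], [0.007, 1.0, 0.005], [-1.0, 0.007, 0.006]]
shift norm [ 0.0321 -0.0086 -0.0078] dist 0.0085
turn norm [ 0.0008  0.0009 -0.0012] deg [ 0.3  0.3 -0.4]
```

View pics/w2.png

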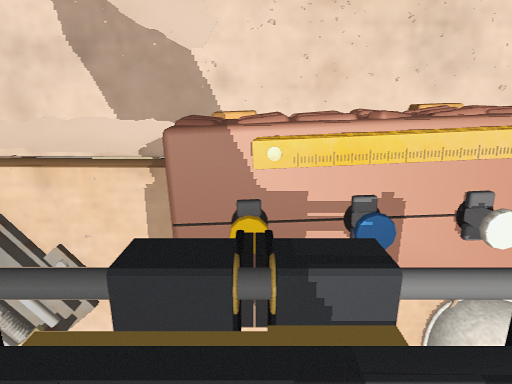

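```bash
python3 -m jog '[[0.01,-0.008,-0.006,0,0,0,-1],[0.01,0,0,0,0,0,-1],[0.01,0,0,0,0,0,-1],[0.01,0,0,0,0,0,-1],[0.01,0,0,0,0,0,-1]]';  python3 - <<'E'
from h import *
plan([.553,.248,.105],[0,1,0])
E
```

```text
time: 4.62
ee_pos: [0.5536, 0.2482, 0.1173]
orientation: [48.5, 89.4, 48.8]
ft_force: [0.3, 0.5, 0.1]
grip_width: 0.007
p [0.5536 0.2482 0.1173] F [0.34 0.48 0.11] g 0.007 t 4.62
R [[0.007, -0.005, 1.0], [0.008, 1.0, 0.005], [-1.0, 0.008, 0.007]]
shift norm [ 0.049  -0.0013 -0.0028] dist 0.0123
turn norm [ 0.0008  0.0011 -0.0012] deg [ 0.3  0.4 -0.4]
```

```bash
python3 -m jog '[[0.008,0,0,0,0,0,-1],[0.008,0,0,0,0,0,-1],[0.008,0,0,0,0,0,-1],[0.008,0,0,0,0,0,-1],[0.008,0,0,0,0,0,-1]]'
```

```text
time: 5.25
ee_pos: [0.5536, 0.2483, 0.1078]
orientation: [50.1, 89.4, 50.4]
ft_force: [-1.2, -1.8, 2.7]
grip_width: 0.003
```

```bash
python3 -m jog '[[0.004,0,0,0,0,0,-1],[0.004,0,0,0,0,0,-1],[0.004,0,0,0,0,0,-1],[0.002,0,0,0,0,0,-1],[0,0,0,0,0,0,-1]]'
```

```text
time: 5.88
ee_pos: [0.5537, 0.2483, 0.1055]
orientation: [51.6, 89.4, 51.9]
ft_force: [-1.2, 0.1, 3.0]
grip_width: 0.004
```

```bash
python3 -m jog '[[0.004,0,0,0,0,0,-1],[0.004,0,0,0,0,0,-1],[0.004,0,0,0,0,0,-1],[0,0,0,0,0,0,-1],[0,0,0,0,0,0,-1]]'
```

```text
time: 6.5
ee_pos: [0.5537, 0.2483, 0.1055]
orientation: [54.7, 89.4, 55.0]
ft_force: [-1.2, -0.5, 4.4]
grip_width: 0.007
```

```bash
python3 -m jog '[[0,0,0,0,0,0,-1],[0,0,0,0,0,0,-1],[0,0,0,0,0,0,-1],[0.006,0,0,0,0,0,-1],[0.006,0,0,0,0,0,-1]]'
```

```text
time: 7.12
ee_pos: [0.5537, 0.2483, 0.1053]
orientation: [58.9, 89.4, 59.2]
ft_force: [-5.5, -2.3, 14.6]
grip_width: 0.005
```

```bash
python3 -m jog '[[-0.02,0,0,0,0,0,-1],[-0.06,0,0,0,0,0,-1],[-0.08,0,0,0,0,0,-1],[-0.08,0.08,-0.003,0,0,0,-1],[0,0.15,-0.005,0,0,0,-1]]';  python3 - <<'E'
from h import *
plan([.5513,.3175,.14],[0,1,0])
s,p,R=pose(); im=r.camera('wrist')[:,:,::-1]; cv2.imwrite('pics/w3.png',im); np.savez('w3.npz',p=p,R=R)
heads(im,p,R,(0,511,150,238))
E
```

```text
time: 7.75
ee_pos: [0.5534, 0.3027, 0.1686]
orientation: [43.5, 89.3, 43.4]
ft_force: [-0.5, 0.8, -0.6]
grip_width: 0.003
p [0.5534 0.3027 0.1686] F [-0.54  0.75 -0.6 ] g 0.003 t 7.75
R [[0.008, 0.002, 1.0], [0.008, 1.0, -0.002], [-1.0, 0.008, 0.008]]
shift norm [ 0.1148  0.0583 -0.0095] dist 0.0323
turn norm [-0.0003  0.0013 -0.0013] deg [-0.1  0.5 -0.5]
yellow [225   0 101   7 406] [266.7 152.2] [[0.5132, 0.3124, 0.105], [0.5117, 0.312, 0.115], [0.511, 0.3118, 0.119]]
yellow [158  45  33  32 822] [174.1 210.6] [[0.5535, 0.2488, 0.105], [0.5502, 0.2512, 0.115], [0.5488, 0.2521, 0.119]]
blue [259  45  34  34 858] [275.2 211.4] [[0.5544, 0.3187, 0.105], [0.551, 0.318, 0.115], [0.5497, 0.3177, 0.119]]
white [  0   0  58   2 104] [ 28.9 150.5] [[0.5116, 0.1568, 0.105], [0.5101, 0.1633, 0.115], [0.5095, 0.1658, 0.119]]
white [366  43  35  33 828] [383.2 209. ] [[0.5529, 0.3935, 0.105], [0.5496, 0.3895, 0.115], [0.5483, 0.3878, 0.119]]
```

View pics/w3.png

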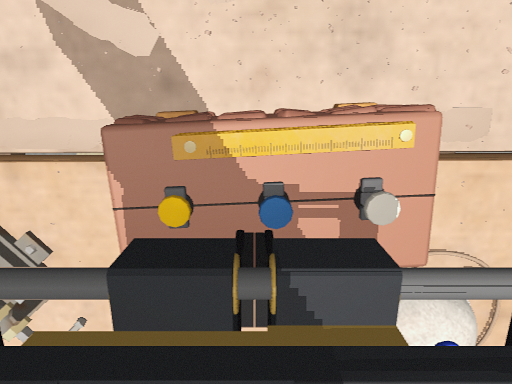

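```bash
python3 -m jog '[[0,0.035,-0.009,0,0,0,-1],[0.06,0,0,0,0,0,-1],[0.06,0,0,0,0,0,-1],[0.02,0,0,0,0,0,-1],[0,0,0,0,0,0,-1]]';  python3 - <<'E'
from h import *
plan([.5513,.318,.122],[0,1,0])
E
```

```text
time: 8.43
ee_pos: [0.5487, 0.3181, 0.1292]
orientation: [62.1, 89.4, 62.4]
ft_force: [-0.4, -0.6, 0.1]
grip_width: 0.003
p [0.5487 0.3181 0.1292] F [-0.44 -0.63  0.09] g 0.003 t 8.43
R [[0.005, -0.005, 1.0], [0.01, 1.0, 0.005], [-1.0, 0.01, 0.005]]
shift norm [ 0.0288 -0.0009  0.0101] dist 0.0076
turn norm [ 0.0008  0.0008 -0.0016] deg [ 0.3  0.3 -0.6]
```

```bash
python3 -m jog '[[0.012,0,0.01,0,0,0,-1],[0.012,0,0,0,0,0,-1],[0.012,0,0,0,0,0,-1],[0.01,0,0,0,0,0,-1],[0.01,0,0,0,0,0,-1]]'; python3 -m jog '[[0.008,0,0,0,0,0,-1],[0.008,0,0,0,0,0,-1],[0.008,0,0,0,0,0,-1],[0.008,0,0,0,0,0,-1],[0.006,0,0,0,0,0,-1]]'
```

```text
time: 9.05
ee_pos: [0.5525, 0.3179, 0.1158]
orientation: [56.9, 89.3, 57.1]
ft_force: [-1.1, -1.0, 3.9]
grip_width: 0.008
time: 9.68
ee_pos: [0.5526, 0.3179, 0.1068]
orientation: [56.6, 89.3, 56.8]
ft_force: [0.0, -1.3, 3.9]
grip_width: 0.002
```

```bash
python3 -m jog '[[0.004,0,0,0,0,0,-1],[0.004,0,0,0,0,0,-1],[0.004,0,0,0,0,0,-1],[0.004,0,0,0,0,0,-1],[0.006,0,0,0,0,0,-1]]'
```

```text
time: 10.3
ee_pos: [0.5526, 0.3179, 0.1054]
orientation: [59.9, 89.2, 60.1]
ft_force: [-3.7, -2.5, 13.7]
grip_width: 0.005
```

Blue is on its stop (13.7 N at z 0.1054, same as yellow). On to white.

```bash
python3 -m jog '[[-0.02,0,0,0,0,0,-1],[-0.06,0,0,0,0,0,-1],[-0.08,0,0,0,0,0,-1],[-0.06,0.1,-0.003,0,0,0,-1],[0,0.13,-0.005,0,0,0,-1]]';  python3 - <<'E'
from h import *
plan([.5495,.388,.14],[0,1,0])
s,p,R=pose(); im=r.camera('wrist')[:,:,::-1]; cv2.imwrite('pics/w4.png',im); np.savez('w4.npz',p=p,R=R)
heads(im,p,R,(0,511,150,238))
E
```

```text
time: 10.92
ee_pos: [0.5523, 0.3731, 0.1641]
orientation: [50.4, 89.2, 50.3]
ft_force: [-0.5, 0.4, -0.6]
grip_width: 0.007
p [0.5523 0.3731 0.1641] F [-0.52  0.41 -0.57] g 0.007 t 10.93
R [[0.009, 0.002, 1.0], [0.011, 1.0, -0.002], [-1.0, 0.011, 0.009]]
shift norm [ 0.0971  0.0584 -0.0121] dist 0.0285
turn norm [-0.0004  0.0015 -0.0018] deg [-0.1  0.5 -0.6]
yellow [133   0  28  10 116] [147.2 155.6] [[0.5134, 0.3058, 0.105], [0.5117, 0.3088, 0.115], [0.5111, 0.31, 0.119]]
yellow [ 51  49  37  33 911] [ 69.3 214.8] [[0.5534, 0.2498, 0.105], [0.5499, 0.2553, 0.115], [0.5485, 0.2575, 0.119]]
blue [155  44  34  33 836] [171.6 210.3] [[0.5506, 0.3189, 0.105], [0.5472, 0.3214, 0.115], [0.5459, 0.3223, 0.119]]
white [343   0 165   3 323] [421.8 150.5] [[0.5107, 0.4835, 0.105], [0.5092, 0.4784, 0.115], [0.5086, 0.4764, 0.119]]
white [258  48  35  32 857] [275.2 213.3] [[0.5532, 0.389, 0.105], [0.5497, 0.3883, 0.115], [0.5483, 0.388, 0.119]]
```

View pics/w4.png

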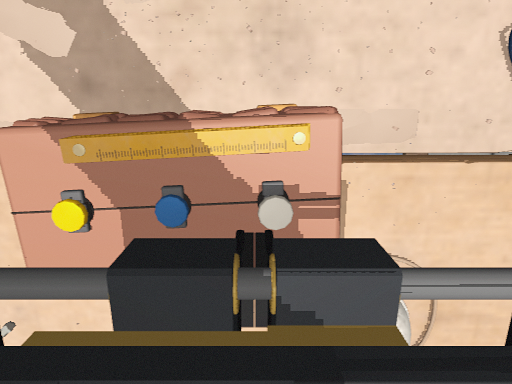

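Yellow (69,215) and blue (172,210) sit low on their feathers; white (275,213) is at y ≈ 0.388, x ≈ 0.549.

```bash
python3 -m jog '[[0,0.04,-0.008,0,0,0,-1],[0.05,0,0,0,0,0,-1],[0.05,0,0,0,0,0,-1],[0.02,0,0,0,0,0,-1],[0,0,0,0,0,0,-1]]';  python3 - <<'E'
from h import *
plan([.5492,.388,.122],[0,1,0])
E
```

```text
time: 11.6
ee_pos: [0.5484, 0.3883, 0.1305]
orientation: [60.1, 89.2, 60.2]
ft_force: [0.1, -0.2, 0.6]
grip_width: 0.007
p [0.5484 0.3883 0.1305] F [ 0.08 -0.23  0.6 ] g 0.007 t 11.6
R [[0.007, -0.003, 1.0], [0.013, 1.0, 0.002], [-1.0, 0.013, 0.007]]
shift norm [ 0.0341 -0.0016  0.0028] dist 0.0086
turn norm [ 0.0004  0.0012 -0.002 ] deg [ 0.1  0.4 -0.7]
```

```bash
python3 -m jog '[[0.012,0,0.003,0,0,0,-1],[0.012,0,0,0,0,0,-1],[0.012,0,0,0,0,0,-1],[0.01,0,0,0,0,0,-1],[0.01,0,0,0,0,0,-1]]'; python3 -m jog '[[0.008,0,0,0,0,0,-1],[0.008,0,0,0,0,0,-1],[0.008,0,0,0,0,0,-1],[0.008,0,0,0,0,0,-1],[0.006,0,0,0,0,0,-1]]'
```

```text
time: 12.22
ee_pos: [0.5502, 0.3881, 0.1171]
orientation: [57.1, 89.1, 57.2]
ft_force: [-1.5, -0.9, 3.9]
grip_width: 0.006
time: 12.85
ee_pos: [0.5502, 0.3881, 0.1081]
orientation: [57.2, 89.1, 57.3]
ft_force: [-2.6, -1.1, 4.3]
grip_width: 0.008
```

```bash
python3 -m jog '[[0.006,0,0,0,0,0,-1],[0.005,0,0,0,0,0,-1],[0.004,0,0,0,0,0,-1],[0.004,0,0,0,0,0,-1],[0.006,0,0,0,0,0,-1]]'
```

```text
time: 13.48
ee_pos: [0.5503, 0.3881, 0.1054]
orientation: [59.3, 89.1, 59.4]
ft_force: [-4.4, -3.7, 12.9]
grip_width: 0.008
```

```bash
python3 -m jog '[[-0.02,0,0,0,0,0,-1],[-0.06,0,0,0,0,0,-1],[-0.12,0,0,0,0,0,-1],[-0.15,0,0,0,0,0,-1],[-0.15,0,0,0,0,0,-1]]'; python3 -m jog '[[-0.05,0,0,0,0,0,-1],[0,0,0,0,0,0,-1],[0,0,0,0,0,0,-1],[0,0,0,0,0,0,-1],[0,0,0,0,0,0,-1]]'; python3 - <<'E'
from h import *
s,p,R=pose(); print(p.round(4),s['joint_vel'].round(2)); im=r.camera('wrist')[:,:,::-1]; cv2.imwrite('pics/w5.png',im)
heads(im,p,R,(0,511,150,238))
b=r.camera('scene')[:,:,::-1];cv2.imwrite('pics/s5z.png',cv2.resize(b[220:320,220:340],None,fx=5,fy=5,interpolation=cv2.INTER_CUBIC))
E
```

```text
time: 14.1
ee_pos: [0.5482, 0.3861, 0.2308]
orientation: [67.7, 89.3, 67.8]
ft_force: [0.0, -0.2, 0.7]
grip_width: 0.003
time: 14.72
ee_pos: [0.5479, 0.3859, 0.2424]
orientation: [69.1, 89.4, 69.2]
ft_force: [0.7, 0.6, 0.4]
grip_width: 0.003
[0.5479 0.3859 0.2424] [-0.03  0.42 -0.08  0.53  0.1  -0.08  0.05]
yellow [ 87  29  27  25 509] [ 99.7 191.2] [[0.5537, 0.2495, 0.105], [0.5511, 0.254, 0.115], [0.55, 0.2558, 0.119]]
blue [165  26  25  25 476] [177. 188.] [[0.5508, 0.319, 0.105], [0.5482, 0.3212, 0.115], [0.5472, 0.322, 0.119]]
white [242  24  25  24 447] [253.9 185.2] [[0.5483, 0.388, 0.105], [0.5458, 0.3879, 0.115], [0.5448, 0.3878, 0.119]]
```

View pics/w5.png

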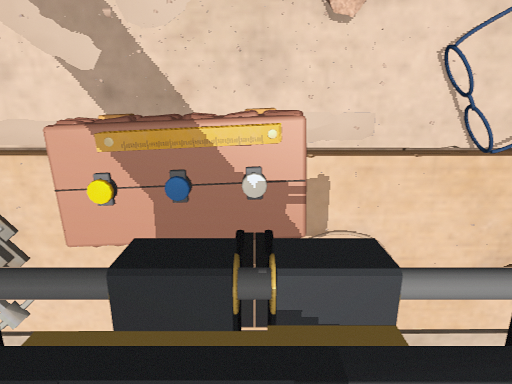

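View pics/s5z.png

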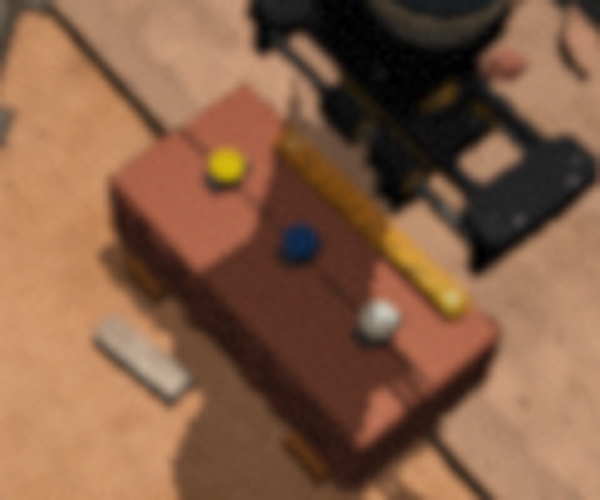

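```bash
python3 - <<'E'
from rig import r
print(r.finish_job()); print(r.observe()['time'])
E
```

```text
the job is handed in; nothing more can be done
None
the job is handed in; nothing more can be done
```

I pressed the three wedges home with the shut fingertips, in the order yellow, blue, white, and handed the job in at about 15 s of the 51 s allowed.

- **Presses:** each wedge slid under about 3–4 N. It then met its hard stop with the fingertips at z ≈ 0.105 m, exactly the home height. The force read at the stops was 13–15 N, against the limit of 30 N.
- **Last look:** taken with the gripper lifted clear to z = 0.24 m. Cast onto z = 0.105 m, the heads lie 69.5 and 69 mm apart, against 70 mm nominal, which agrees with all three being home.
- **Bystanders:** by eye, the rule and the steel wedge lie as before. The hammer, the clamp and the offcut were not checked again. The arm never went near the hammer or the clamp. I did not pick out the offcut in the pictures.
- **Wrist force:** it was near zero at the end, so the robot was touching nothing.

No check failed or disagreed. The hand-in gave no verdict.

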